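# Key the polishing wheel onto its spindle

## Robot

A 6-joint arm with a two-finger parallel gripper is mounted at the origin on a cart in front of the work surface, level with it; the furniture and walls round the work are solid. World frame = base frame: x ahead of the robot, y to its left, z up, the work surface at z = 0. Lengths are in mm, angles in rad, forces in N, time in s.
With the tool pointing down it reaches from about 400 to 925 mm from the base axis. Payload 12.5 kg.
Tool frame: the origin (TCP) lies on the mounting face of the last link; the fingertips stand 190 mm ahead of it and the grasp point (between the pads) lies 171 mm ahead of it; x points along the fingers, y is the direction in which the jaws open and shut, and the axes are right-handed (so a half turn about x gives the same grasp; the last joint's range is limited). The gripper opens to 95 mm and grips with 3 to 60 N. Pads are 20 mm wide; open, the fingers measure 119 mm over their backs; the gripper's body (75 mm by 180 mm) begins 59 mm behind the grasp point.
Start: joints at [1.009, 0.491, 1.559, -0, 1.092, -0.106], TCP at [275.09, 561.204, 404.761] pointing down, gripper open.
Joint ranges: [-3.1, 3.1], [-0.84, 2.19], [0.05, 2.79], [-1.13, 4.28], [0.06, 2.93], [-2.69, 2.69]. Speed limits (rad/s): [2.22, 2.22, 2.79, 3.14, 3.14, 3.14].

## Interface

Orientations are given as [roll, pitch, yaw] about the fixed x, y, z axes, in that order (R = Rz(yaw) Ry(pitch) Rx(roll)).
In Python, from cell import env, eyes gives the robot as it stands. The module is installed in compiled form; this text tells all that it offers.
- The arm moves only by the tool jog_arm, never from a script. Its argument "deltas" is one flat list of numbers, 7 for each row, row after row: the shift along the tool's x, y, z in mm, then the turn, a rotation vector about the tool's x, y, z in rad, then the opening, from 0 (shut) to 1 (fully open). A call has 1 to 10 rows; each row shifts and turns the pose as measured when the row begins, along the tool's axes as they then stand; what a row does not reach is not made up. A row lasts 1/8 s, in which the tool goes at most 62.5 mm and 10.7 degrees, less where a joint would pass 70% of its speed; a pose out of reach is approached as far as the arm can. A call is refused whole if a number of a shift passes 62.5 or a number of a turn 0.188, either way. A call with a gripper value outside its range is refused whole. The fingers move at their own pace and stop on an object; the grip force is fixed at half the most. Time passes only in rows, so rows that do not move let the fingers close. It gives the time, the measured TCP pose, the force and the opening at its end, in the units of the state.
- env.state(): the state, without advancing time (a new reading comes with each control period).
- eyes.read_camera(name): name is "side" or "top" or "wrist"; returns a dict with "image" (480x640x3 uint8, red, green, blue), "fovy" (degrees; the focal length in pixels is half the picture's height over the tangent of half this angle, whatever the lens; pixels are square), "cx", "cy" (the principal point, pixels), "world_from_camera" (4x4, takes a point from camera to world coordinates). Camera axes: x right, y up, looking along -z (the intrinsics and any distortion apply to the point x, -y, -z); pixel columns grow to the right and rows downward; lengths in mm; the calibration is good to about 2 mm. A picture is of the moment at which its call begins. There is no depth.
- env.job_done(): hands the job in, once; it reports no verdict.
The state is a dict: "t": time; "joints": joint angles; "qvel": joint speeds; "tau": joint torques, N m; "eef_pos": TCP position; "tcp_rot": TCP orientation; "ft_force": force on the tool from outside, world axes, zero at the start; "moment": the same for the moment, N m; "opening": opening from 0.0 (shut) to 1.0 (fully open).
Only numpy, scipy, OpenCV 4.12 (cv2) and the standard library are available. Lean on these libraries where they do the work, as an engineer would, in place of code of your own. Each camera call takes 0.05 s, during which the arm holds its last target.

## Task

Slip the small felt polishing wheel, tabs down, over the upright spindle of the green stand, then turn it with light pressure until its three tabs drop into the keyways, and seat it fully home. Do not force it: work gently, feel for the drop instead of pressing hard, leave the other things on the bench where they are, and let go of the wheel at the end.

Things in the scene. Friction and masses are not known exactly. Their poses are not given: they have to be found in the camera images.
- hub: Loose felt polishing wheel standing on its three tabs; 64 mm across, 51 mm high, 0.18 to 0.35 kg. Origin: on its axis at the tab tips; z up along the axis. Upward: tabs z 0 to 6 mm; steel plate, 56 mm across, to 9; tan felt wheel, 64 mm across, to 21; brass hexagon to 51. A 22 mm bore goes right through. Every third of a turn is equivalent.
- boss (a point): Centre of the wheel's brass hexagonal boss, 36 mm above the wheel's origin, axes as the wheel's. The boss is 40 mm across flats and runs from 21 to 51 mm above the origin; its flats face 0, 60, 120 ... degrees from the wheel's x axis about z. Take the wheel here from above.
- tab (a point): Tip of one of the three steel tabs, on the wheel's own +x side; the others lie at 120 and 240 degrees. Each is 7 mm wide, 6 mm deep, with a tapered tip, and lies 16 to 27 mm from the axis. Three red dots on the felt mark the tabs.
- stand: Fixed green stand, foot 110 x 110 x 12 mm with a round pedestal; it carries an upright steel spindle whose brake is on (it stays still when handled gently). Origin: centre of the underside, on the spindle axis; z up; a white dot on the foot marks the front, the stand's own -x side.
- collar (a point): Centre of the top of the spindle's collar, 38 mm above the stand's origin. The collar is 60 mm across, cut by three open radial keyways, 11 mm wide, 8 mm deep, 120 degrees apart. One lies within 30 degrees either side of the front mark; where exactly differs each time and is not measured. Wheel origin at this height: tabs ride on the collar; 6 mm lower: fully home.
- post_tip (a point): Top of the spindle's round post, 36 mm above the collar's top and 74 mm above the stand's origin. The post is 20 mm thick; its last 6 mm taper to 11 mm.
- jar_blue: Bystander: polish jar with a blue lid, 79 mm across, 70 mm high; origin at the centre of its underside.
- tack_box: Bystander: rusty square tin of tacks, 69 x 69 x 60 mm; origin at the centre of its underside.
- tin_red: Bystander: flat red polish tin, 63 x 69 x 19 mm; origin at the centre of its underside.
- tin_brown: Bystander: flat brown polish tin, 73 x 79 x 22 mm; origin at the centre of its underside.
Not all that is in view belongs to the job. Leave any purple or turquoise look-alike of the hub alone.

How it is judged (in metres and radians):
On the way, in this order (a step that is already met when the one before it is completed fails the run):
1. the wheel is threaded over the spindle post, upright, not yet home (z of hub in the frame of stand below 0.062 m and horizontal distance between hub and stand below 0.006 m and angle between hub's own z axis and vertical below 0.2 rad), for 0.1 s.
2. the tabs have dropped into the keyways and the wheel is fully home (z of hub in the frame of stand below 0.0345 m and horizontal distance between hub and stand below 0.004 m and angle between hub's own z axis and vertical below 0.06 rad), for 0.2 s.
At the end, for the whole second after the job is handed in: The wheel sits at rest fully home on the spindle: its origin less than 34.5 mm above the stand's origin (32 mm when its plate lies on the collar) and within 4 mm of the spindle axis, tilted less than 0.06 rad, and released (all of step 2 and linear speed of hub below 0.02 m/s); the robot touches nothing.
It fails at once if the wheel is pressed on the stand or spindle with more than 40 N (contact force between hub and stand above 40 N).
It fails at once if the blue-lidded jar is moved by more than 30 mm (distance of jar_blue from where it was at the start of the episode above 0.03 m).
It fails at once if the tack tin is moved by more than 30 mm (distance of tack_box from where it was at the start of the episode above 0.03 m).
It fails at once if the red tin is moved by more than 30 mm (distance of tin_red from where it was at the start of the episode above 0.03 m).
It fails at once if the brown tin is moved by more than 30 mm (distance of tin_brown from where it was at the start of the episode above 0.03 m).
It also fails if it takes over 64 s, if anything falls off the work surface, if the arm or the gripper's body presses on something with over 40 N, if the wrist force passes 120 N, or if a joint passes its speed limit or range.

## Working session

There is one attempt and no reset: what is moved stays moved. The work goes in short steps, Python scripts to look and compute and a tool call to move; the robot and the scene stay as the last step left them, time stands still between calls to the robot, and variables do not carry over. Pictures are saved under pics/ and viewed, and the job is handed in when it is done.

Besides the shell and the picture viewer there is one more tool, called after ">>>" as name(argument=value, ...) on one line, values as JSON. jog_arm: Moves the arm, as the interface text tells. Its arguments: {"type":"object","properties":{"deltas":{"type":"array","items":{"type":"number"}}},"required":["deltas"]}

```bash
mkdir -p pics
cat > h.py <<'E'
import numpy as np, cv2
from cell import env, eyes
def snap(n,f):
    d=eyes.read_camera(n); cv2.imwrite('pics/'+f+'.png',d['image'][:,:,::-1])
    np.savez('pics/'+f+'.npz',**{k:v for k,v in d.items()})
    return d
def load(f): return dict(np.load('pics/'+f+'.npz',allow_pickle=True))
def ray(d,u,v):
    f=240/np.tan(np.radians(float(d['fovy']))/2); T=d['world_from_camera']
    c=np.array([(u-d['cx'])/f,-(v-d['cy'])/f,-1.]); return T[:3,3],T[:3,:3]@c
def onz(d,u,v,z):
    o,r=ray(d,u,v); return o+r*(z-o[2])/r[2]
def proj(d,p):
    f=240/np.tan(np.radians(float(d['fovy']))/2); T=d['world_from_camera']
    c=T[:3,:3].T@(np.array(p)-T[:3,3]); return np.array([d['cx']+f*c[0]/-c[2], d['cy']-f*c[1]/-c[2]])
def crop(f,u0,v0,u1,v1,s,g):
    im=cv2.imread('pics/'+f+'.png')[v0:v1,u0:u1]; cv2.imwrite('pics/'+g+'.png',cv2.resize(im,None,fx=s,fy=s,interpolation=cv2.INTER_CUBIC))
E
python3 - <<'E'
from h import *
for n in ['side','top','wrist']:
    d=snap(n,n+'0'); print(n,d['fovy'],d['cx'],d['cy'],[k for k in d]); print(np.round(d['world_from_camera'],3))
print(env.state())
E
```

```text
side 45.30486288762647 323.5188195188763 240.2302823794895 ['image', 'fovy', 'cx', 'cy', 'world_from_camera']
[[ 9.30000e-01  1.83000e-01 -3.19000e-01  1.94178e+02]
 [-3.67000e-01  4.29000e-01 -8.25000e-01 -9.65265e+02]
 [-1.40000e-02  8.85000e-01  4.66000e-01  6.12254e+02]
 [ 0.00000e+00  0.00000e+00  0.00000e+00  1.00000e+00]]
top 57.61954570534342 321.91257810528924 241.55910549765449 ['image', 'fovy', 'cx', 'cy', 'world_from_camera']
[[ 2.200000e-02  9.890000e-01 -1.450000e-01  3.965350e+02]
 [-1.000000e+00  2.100000e-02 -1.000000e-02 -2.559200e+01]
 [-7.000000e-03  1.450000e-01  9.890000e-01  1.059433e+03]
 [ 0.000000e+00  0.000000e+00  0.000000e+00  1.000000e+00]]
wrist 58.502928321896626 316.3307349836832 244.7729873603097 ['image', 'fovy', 'cx', 'cy', 'world_from_camera']
[[ 4.40000e-01 -8.61000e-01 -2.57000e-01  2.02566e+02]
 [ 8.98000e-01  4.21000e-01  1.27000e-01  5.97757e+02]
 [-2.00000e-03 -2.87000e-01  9.58000e-01  3.83777e+02]
 [ 0.00000e+00  0.00000e+00  0.00000e+00  1.00000e+00]]
{'t': 0.15, 'joints': array([ 1.00940707e+00,  4.91387121e-01,  1.55928488e+00,  2.06917795e-05,
        1.09167833e+00, -1.05599592e-01]), 'qvel': array([-6.42302983e-05, -1.14113001e-03, -2.58375069e-03, -7.20338479e-04,
       -3.94820468e-04,  2.72888389e-04]), 'tau': array([ 1.80353072e-03, -6.12901998e+01, -2.58277327e+01,  6.92797056e-02,
        4.73436643e-02, -1.37491370e-04]), 'eef_pos': array([275.07664486, 561.19325522, 404.32550504]), 'tcp_rot': array([-1.70061614,  1.57003843, -2.15641535]), 'ft_force': array([ 0.05303977,  0.55658274, -0.39398017]), 'moment': array([-0.05360799, -0.01969763,  0.03439045]), 'opening': 1.0027454629868149}
```

View pics/side0.png

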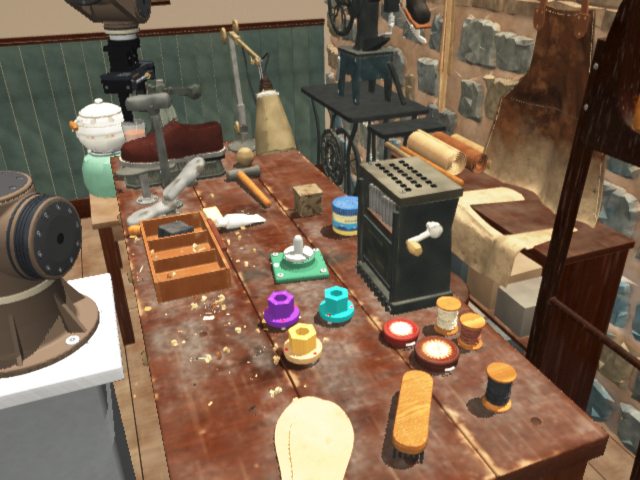

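View pics/top0.png

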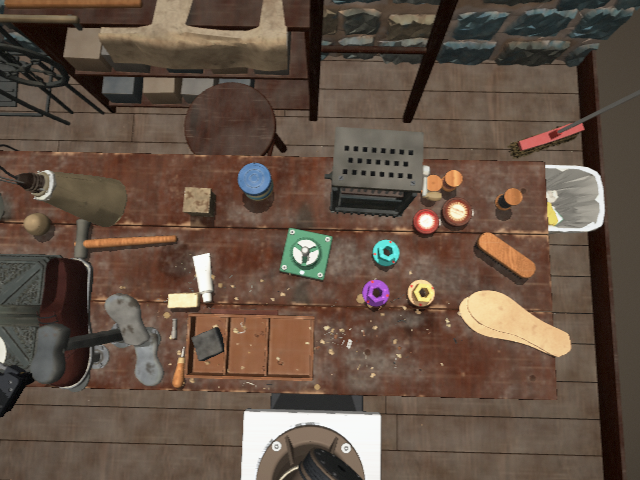

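View pics/wrist0.png

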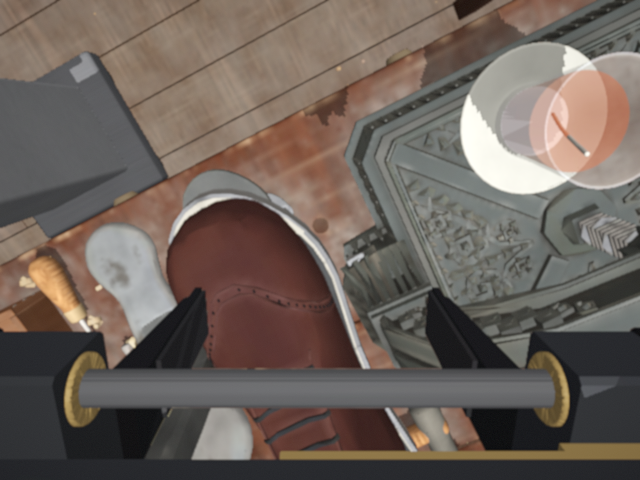

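Candidates, in top-image pixels: the tan and brass wheel (421,292; side 302,345), the purple look-alike (376,293) and the turquoise look-alike (385,252). I choose the tan and brass one and will check it close up.

Run:
```python
from h import *
a=cv2.imread('pics/top0.png')
def c(n,u,v,r,s=400): 
    im=cv2.imread('pics/%s.png'%n)[v-r:v+r,u-r:u+r]; return cv2.resize(im,(s,s),interpolation=cv2.INTER_CUBIC)
cv2.imwrite('pics/c1.png',np.hstack([c('top0',421,292,25),c('top0',306,253,35)]))
cv2.imwrite('pics/c2.png',np.hstack([c('side0',302,343,30),c('side0',299,255,40)]))
```

```text
(no output)
```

View pics/c1.png

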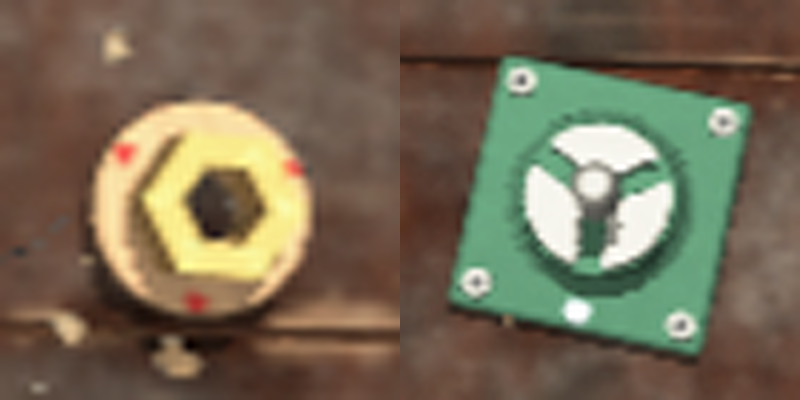

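View pics/c2.png

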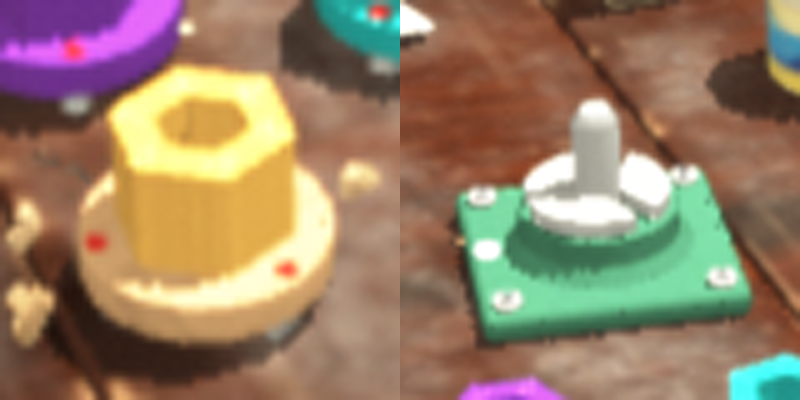

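Run:
```python
from h import *
d=load('top0'); s=load('side0')
P=[onz(d,396+x/8,267+y/8,21) for x,y in [(124,153),(294,169),(196,301)]]
c=np.mean(P,0); print('hub top dots c',c)
for p in P: print(np.round(p-c,1),np.linalg.norm(p-c),np.degrees(np.arctan2(*(p-c)[1::-1])))
# side: dots crop scale 400/60, origin 272,313
k=400/60
for x,y in [(95,242),(287,269)]: p=onz(s,272+x/k,313+y/k,21); print('side dot',p,np.round(p-c,1),np.degrees(np.arctan2(*(p-c)[1::-1])))
p=onz(s,272+203/k,313+121/k,51);print('side bore',p)
p=onz(d,396+218/8,267+202/8,51);print('top bore',p)
m=400/70;f=lambda x,y,z:onz(d,271+x/m,218+y/m,z)
Q=[f(x,y,12) for x,y in [(104,56),(350,104),(297,355),(50,300)]]
sc=np.mean(Q,0);print('stand foot c',sc,[np.linalg.norm(Q[i]-Q[i-1]) for i in range(4)])
w=f(177,310,12);print('dot',w-sc,np.degrees(np.arctan2(*(w-sc)[1::-1])))
print('collar',f(200,195,38)); print('tip',f(194,180,74))
m=5;g=lambda x,y,z:onz(s,259+x/m,215+y/m,z)
print('side tip',g(195,103,74)); print('side dot',g(86,250,12)); print('side foot',np.mean([g(x,y,12) for x,y in [(57,195),(305,165),(350,297),(88,327)]],0))
for x,y in [(152,153),(255,168),(192,262)]:
    q=f(x,y,38);print('key',np.degrees(np.arctan2(*(q-f(200,195,38))[1::-1])),np.linalg.norm(q-f(200,195,38)))
```

```text
hub top dots c [ 431.4419207 -253.367202    21.       ]
[15.5 23.6  0. ] 28.269002710907937 56.758297882114675
[ 11.9 -26.5   0. ] 29.027324021021215 -65.82703282687862
[-27.4   2.8   0. ] 27.529511519798906 174.08123386062272
side dot [ 403.1844882  -248.36707257   21.        ] [-28.3   5.    0. ] 169.96542940975516
side dot [ 442.76367179 -275.9000522    21.        ] [ 11.3 -22.5   0. ] -63.32251454280075
side bore [ 431.22261559 -250.83963132   51.        ]
top bore [ 432.08050147 -250.62241935   51.        ]
stand foot c [520.36428656  22.41400322  12.        ] [np.float64(106.43473244973958), np.float64(106.94969907874616), np.float64(108.86475857498422), np.float64(106.4574024063203)]
dot [-45.55149755   8.51102398   0.        ] 169.41665859556235
collar [520.53276331  21.40082716  38.        ]
tip [522.12904963  22.30125734  74.        ]
side tip [521.60513182  26.71587018  74.        ]
side dot [473.6925086   33.14726367  12.        ]
side foot [519.28352684  19.97237426  12.        ]
key 50.00387870602229 30.258445840993993
key -62.45154479635108 28.879060729213144
key 174.70539013241702 31.78302695787887
```

```bash
cat >> h.py <<'E'
def tri(d,a,s,b):
    o1,r1=ray(d,*a);o2,r2=ray(s,*b);A=np.stack([r1,-r2],1);t=np.linalg.lstsq(A,o2-o1,rcond=None)[0]
    p,q=o1+t[0]*r1,o2+t[1]*r2; return (p+q)/2,np.linalg.norm(p-q)
def toolR():
    from scipy.spatial.transform import Rotation as Ro
    return Ro.from_euler('xyz',env.state()['tcp_rot']).as_matrix()
def go(x,y,yaw=None,z=None):
    "remaining total shift in tool axes; yaw (deg) of tool y, world"
    s=env.state();R=toolR();p=s['eef_pos'];dw=np.array([x,y,p[2] if z is None else z])-p
    print('p',np.round(p,1),'yyaw',np.degrees(np.arctan2(R[1,1],R[0,1])).round(2),'xaxis',R[:,0].round(4),'shift',np.round(R.T@dw,2))
    if yaw is not None: print('turn about tool x (rad, for down tool)',[round(-np.radians((yaw+k-np.degrees(np.arctan2(R[1,1],R[0,1]))+180)%360-180) if 0 else -np.radians((yaw+k-np.degrees(np.arctan2(R[1,1],R[0,1]))+180)%360-180),4) for k in (0,60,120,180,240,300)])
    return s
E
python3 - <<'E'
from h import *
d=load('top0'); s=load('side0')
print(tri(d,(50,350),s,(150,100)),tri(d,(125,310),s,(192,91)))
print(toolR().round(3)); go(431.5,-252,55)
E
```

```text
(array([307.87606203, 456.11142236, 275.60177696]), np.float64(1.7563142425541338)) (array([383.80183535, 308.80251709, 320.98485807]), np.float64(3.7243318097187585))
[[-0.     0.44   0.898]
 [-0.001  0.898 -0.44 ]
 [-1.    -0.001 -0.   ]]
p [275.1 561.2 404.3] yyaw 63.88 xaxis [-4.e-04 -6.e-04 -1.e+00] shift [ 4.5000e-01 -6.6132e+02  4.9841e+02]
turn about tool x (rad, for down tool) [np.float64(0.1551), np.float64(-0.8921), np.float64(-1.9393), np.float64(-2.9865), np.float64(2.2495), np.float64(1.2023)]
```

Run:
```python
from h import *
crop('side0',60,20,260,170,4,'c3')
```

```text
(no output)
```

View pics/c3.png

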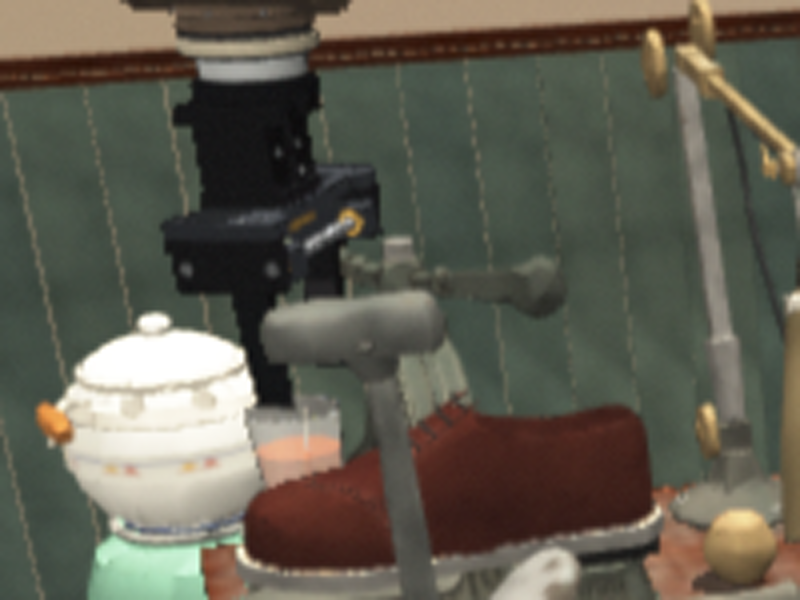

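>>> jog_arm(deltas=[-60,0,0,0,0,0,0.65,-60,0,0,0,0,0,0.65,-60,0,0,0,0,0,0.65,0,-36,42,0,0,0,0.65,0,-36,42,0,0,0,0.65,0,-36,42,0,0,0,0.65,0,-36,42,0,0,0,0.65,0,-36,42,0,0,0,0.65,0,-36,42,0,0,0,0.65,0,-50,39,0,0,0,0.65])

```text
t: 1.4
eef_pos: [422.0, 189.8, 588.6]
tcp_rot: [-1.537, 1.566, -1.987]
ft_force: [1.0, -0.5, -0.6]
opening: 0.649
```

>>> jog_arm(deltas=[0,-50,30,0,0,0,0.65,0,-50,28,0,0,0,0.65,0,-50,25,0,0,0,0.65,0,-50,22,0,0,0,0.65,0,-50,22,0,0,0,0.65,0,-50,22,0,0,0,0.65,30,0,0,0.17,0,0,0.65,30,0,0,0.17,0,0,0.65,30,0,0,0.17,0,0,0.65,30,0,0,0.17,0,0,0.65])

```text
t: 2.65
eef_pos: [423.1, -161.2, 467.1]
tcp_rot: [-0.356, 1.565, -1.511]
ft_force: [0.4, -0.9, 0.2]
opening: 0.652
```

Run:
```python
from h import *
go(431.5,-252,-5)
```

```text
p [ 423.1 -161.2  467.1] yyaw 23.78 xaxis [ 4.0e-04 -5.9e-03 -1.0e+00] shift [  0.54 -28.88  86.49]
turn about tool x (rad, for down tool) [np.float64(0.5023), np.float64(-0.5449), np.float64(-1.5921), np.float64(-2.6393), np.float64(2.5967), np.float64(1.5495)]
```

>>> jog_arm(deltas=[20,-29,36,0,0,0,0.65,20,0,50,0,0,0,0.65,0,0,0,0.17,0,0,0.65,0,0,0,0.17,0,0,0.65,0,0,0,0.16,0,0,0.65,0,0,0,0,0,0,0.65])

```text
t: 3.4
eef_pos: [430.9, -254.8, 422.9]
tcp_rot: [-1.045, 1.566, -2.718]
ft_force: [-0.6, 0.1, 0.4]
opening: 0.651
```

Run:
```python
from h import *
go(431.5,-252,-5)
snap('wrist','w1')
```

```text
p [ 430.9 -254.8  422.9] yyaw -5.84 xaxis [-0.0045 -0.002  -1.    ] shift [-0.01  0.27 -2.88]
turn about tool x (rad, for down tool) [np.float64(-0.0147), np.float64(-1.0619), np.float64(-2.1091), np.float64(3.1269), np.float64(2.0797), np.float64(1.0325)]
```

View pics/w1.png

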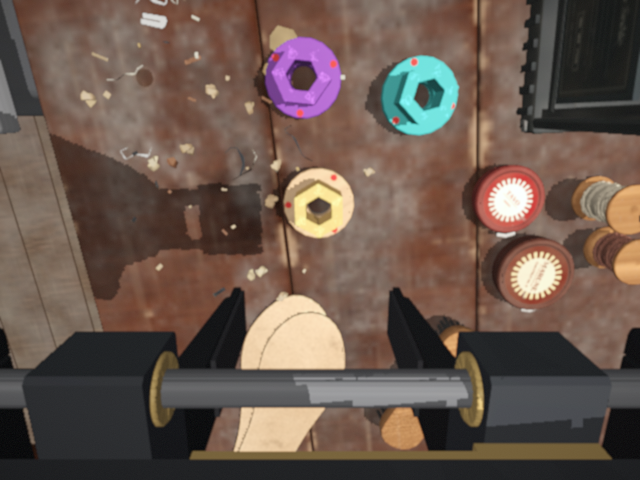

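Run:
```python
from h import *
crop('w1',269,154,369,254,6,'c4')
```

```text
(no output)
```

View pics/c4.png

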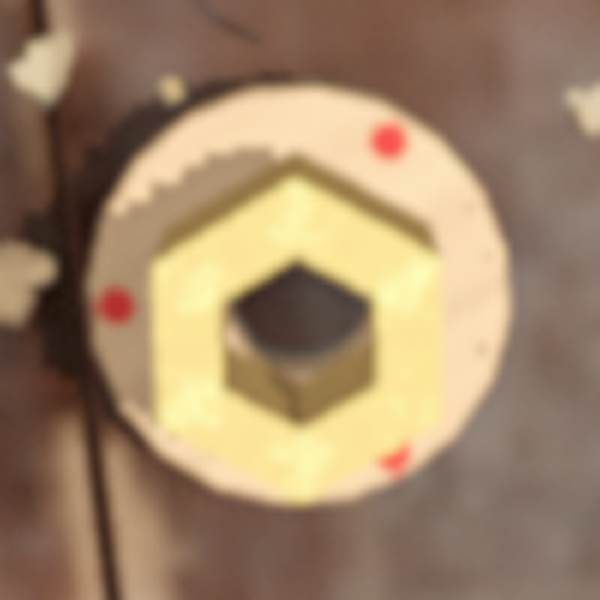

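Run:
```python
from h import *
d=load('w1'); g=lambda x,y,z:onz(d,269+x/6,154+y/6,z)
V=np.array([g(x,y,51) for x,y in [(296,178),(438,255),(440,420),(302,503),(155,425),(152,262)]])
c=V.mean(0);print(c,np.linalg.norm(V-c,axis=1),[np.degrees(np.arctan2(*(v-c)[1::-1])) %60 for v in V])
c2=g(299,293,21);print('felt',c2)
for x,y in [(388,142),(115,305)]:
    q=g(x,y,21)-c;print(np.degrees(np.arctan2(q[1],q[0])),np.linalg.norm(q))
```

```text
[ 431.94294717 -249.76936402   51.        ] [22.9127081  22.98165602 23.00528136 23.35280495 23.29749711 23.01951077] [np.float64(24.652980995060943), np.float64(26.49238365389369), np.float64(25.137953276496972), np.float64(25.964181147656134), np.float64(25.04346390147549), np.float64(24.882478807724226)]
felt [ 432.29322903 -248.8568856    21.        ]
54.65504444711064 40.46249763660528
176.10794339505063 40.69512746876588
```

```bash
cat >> h.py <<'E'
def need(gx,gy,gz,yaw):
    "shift and turn in tool axes to bring grasp point to gx,gy,gz level with tool y at yaw deg"
    from scipy.spatial.transform import Rotation as Ro
    s=env.state();R=toolR();p=s['eef_pos'];a=np.radians(yaw)
    X=np.array([0,0,-1.]);Y=np.array([np.cos(a),np.sin(a),0]);Rt=np.stack([X,Y,np.cross(X,Y)],1)
    w=Ro.from_matrix(R.T@Rt).as_rotvec()
    pt=np.array([gx,gy,gz])-171*X
    print('t',s['t'].round(2),'grasp',np.round(p+171*R[:,0],1),'yyaw',np.degrees(np.arctan2(R[1,1],R[0,1])).round(2),'tilt',R[:2,0].round(4),'F',s['ft_force'].round(1),'op',round(s['opening'],3))
    print('shift',np.round(R.T@(pt-p),1),'turn',w.round(4),'j6',s['joints'][5].round(2))
E
python3 - <<'E'
from h import *
need(432,-250.3,38,-4.7)
E
```

```text
Traceback (most recent call last):
  File "h.py", line 37, in need
    print('t',s['t'].round(2),'grasp',np.round(p+171*R[:,0],1),'yyaw',np.degrees(np.arctan2(R[1,1],R[0,1])).round(2),'tilt',R[:2,0].round(4),'F',s['ft_force'].round(1),'op',round(s['opening'],3))
              ^^^^^^^^^^^^
AttributeError: 'float' object has no attribute 'round'
```

```bash
sed -i "s/s\['t'\].round(2)/round(s['t'],2)/" h.py
python3 - <<'E'
from h import *
need(432,-250.3,38,-4.7)
E
```

```text
t 3.45 grasp [ 430.2 -255.2  252. ] yyaw -5.72 tilt [-0.0044 -0.0021] F [ 0.7 -0.9  0.2] op 0.652
shift [214.    1.5  -5.1] turn [-0.0178  0.0025  0.0042] j6 -0.56
```

>>> jog_arm(deltas=[50,1.5,-5,-0.018,0.0025,0.004,0.65,50,0,0,0,0,0,0.65,45,0,0,0,0,0,0.65,0,0,0,0,0,0,0.65])

```text
t: 3.95
eef_pos: [433.2, -250.1, 275.7]
tcp_rot: [0.976, 1.567, -0.661]
ft_force: [0.1, 0.8, 0.1]
opening: 0.65
```

Run:
```python
from h import *
need(432,-250.3,44,-4.7)
snap('wrist','w2')
```

```text
t 3.95 grasp [ 433.8 -250.5  104.7] yyaw -3.75 tilt [ 0.0031 -0.0024] F [0.1 0.8 0.1] op 0.65
shift [60.7 -1.4  0.2] turn [ 0.0165  0.0022 -0.0033] j6 -0.59
```

View pics/w2.png

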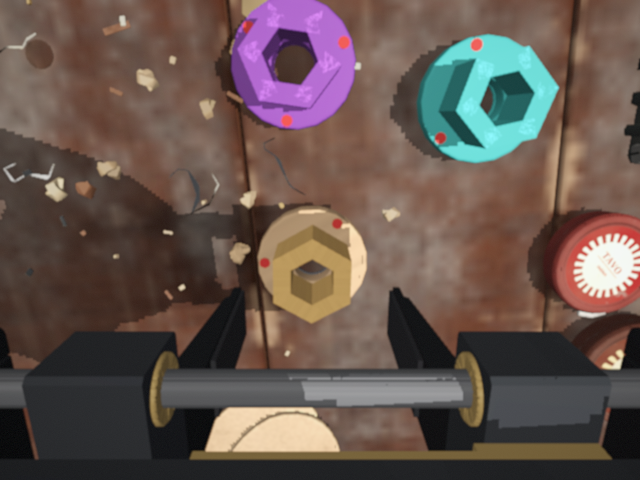

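Run:
```python
from h import *
d=load('w2')
for y in(-251.5,-250,-248.5): print(proj(d,(432,y,51)))
crop('w2',250,200,375,330,5,'c5')
```

```text
[311.76208743 285.64879938]
[311.56228265 282.92981149]
[311.36168394 280.20001975]
```

View pics/c5.png

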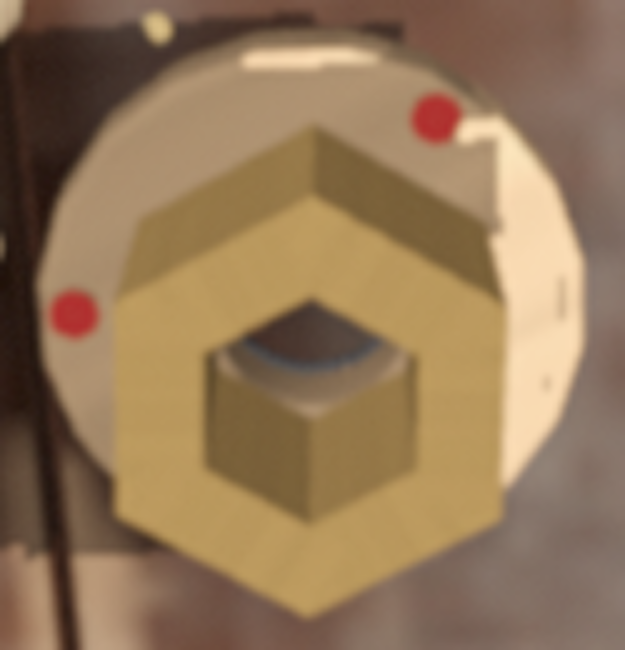

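>>> jog_arm(deltas=[30,-1.4,0,0.016,0.002,-0.003,0.65,0,0,0,0,0,0,0.65])

```text
t: 4.25
eef_pos: [433.3, -251.0, 250.8]
tcp_rot: [0.993, 1.562, -0.657]
ft_force: [0.6, -0.2, 0.5]
opening: 0.653
```

Run:
```python
from h import *
need(432,-250.3,44,-4.7)
```

```text
t 4.25 grasp [ 434.5 -251.9   79.9] yyaw -4.53 tilt [ 0.007  -0.0054] F [ 0.6 -0.2  0.5] op 0.653
shift [35.8 -1.7 -0.8] turn [ 0.003   0.0048 -0.0074] j6 -0.58
```

>>> jog_arm(deltas=[20,-2,-1.5,0,0.004,-0.006,0.65,0,0,0,0,0,0,0.65])

```text
t: 4.5
eef_pos: [432.7, -250.1, 235.1]
tcp_rot: [1.003, 1.563, -0.644]
ft_force: [-1.0, 0.6, 0.2]
opening: 0.648
```

Run:
```python
from h import *
need(432,-249.6,44,-4.7)
```

```text
t 4.5 grasp [ 433.7 -250.9   64.1] yyaw -4.38 tilt [ 0.0062 -0.0047] F [-1.   0.6  0.2] op 0.648
shift [20.1 -0.9 -0.6] turn [ 0.0055  0.0041 -0.0065] j6 -0.58
```

>>> jog_arm(deltas=[12,-1,-1,0,0.008,-0.012,0.65,10,0,0,0,0,0,0.65])

```text
t: 4.75
eef_pos: [432.5, -249.5, 215.3]
tcp_rot: [-2.258, 1.569, 2.378]
ft_force: [0.8, -0.6, -1.1]
opening: 0.651
```

Run:
```python
from h import *
need(432,-249.6,44,-4.7)
```

```text
t 4.75 grasp [ 432.3 -249.3   44.3] yyaw -4.33 tilt [-0.0014  0.0014] F [ 0.8 -0.6 -1.1] op 0.651
shift [ 0.3 -0.5  0.2] turn [ 0.0064 -0.0012  0.0015] j6 -0.58
```

>>> jog_arm(deltas=[0,0,0,0.006,0,0,0,0,0,0,0,0,0,0,0,0,0,0,0,0,0,0,0,0,0,0,0,0])

```text
t: 5.25
eef_pos: [432.6, -249.6, 215.1]
tcp_rot: [-2.214, 1.568, 2.417]
ft_force: [0.4, 0.4, -2.8]
opening: 0.417
```

Run:
```python
from h import *
need(432,-249.6,44,-4.7)
```

```text
t 5.25 grasp [ 432.2 -249.2   44.1] yyaw -4.68 tilt [-0.0021  0.0019] F [ 0.4  0.4 -2.8] op 0.417
shift [ 0.1 -0.6  0.1] turn [ 0.0003 -0.0017  0.0023] j6 -0.57
```

>>> jog_arm(deltas=[-15,0,0,0,0,0,0,-30,0,0,0,0,0,0,-40,0,0,0,0,0,0,-40,0,0,0,0,0,0,-40,0,0,0,0,0,0])

```text
t: 5.88
eef_pos: [432.3, -249.4, 386.1]
tcp_rot: [-2.174, 1.563, 2.456]
ft_force: [0.5, -0.8, -2.8]
opening: 0.419
```

Run:
```python
from h import *
need(520,-60,200,-5)
```

```text
t 5.88 grasp [ 431.2 -248.5  215.1] yyaw -4.68 tilt [-0.0063  0.0051] F [ 0.5 -0.8 -2.8] op 0.419
shift [  15.5   72.1 -195.8] turn [ 0.0055 -0.0046  0.0067] j6 -0.57
```

>>> jog_arm(deltas=[0,15,-40,0,-0.005,0.007,0,0,15,-40,0,0,0,0,0,15,-40,0,0,0,0,0,15,-40,0,0,0,0,0,12,-36,0,0,0,0,0,0,0,0,0,0,0])

```text
t: 6.62
eef_pos: [520.3, -53.7, 395.6]
tcp_rot: [1.139, 1.56, -0.515]
ft_force: [0.4, -0.2, -2.4]
opening: 0.419
```

Run:
```python
from h import *
need(520,-60,200,-5)
snap('wrist','w3')
```

```text
t 6.62 grasp [522.  -54.6 224.6] yyaw -4.8 tilt [ 0.0097 -0.0055] F [ 0.4 -0.2 -2.4] op 0.419
shift [24.7 -0.   6.2] turn [ 0.0035  0.0047 -0.0101] j6 -0.14
```

View pics/w3.png

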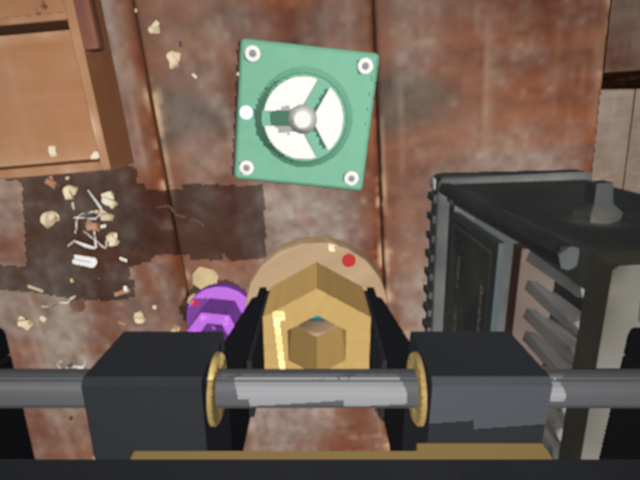

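Run:
```python
from h import *
crop('w3',228,33,388,193,5,'c6')
```

```text
(no output)
```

View pics/c6.png

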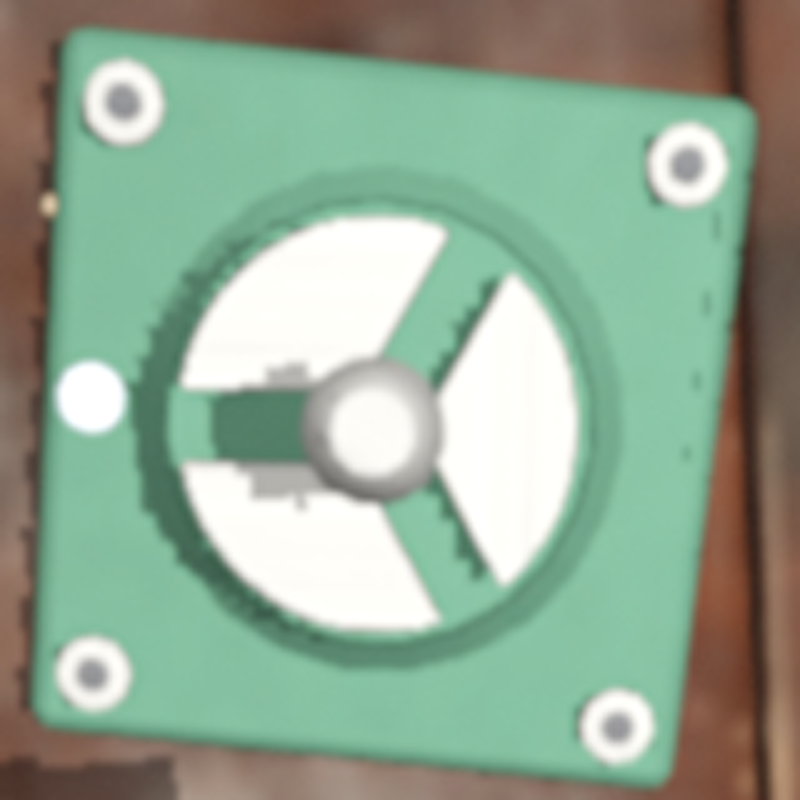

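Run:
```python
from h import *
d=load('w3'); g=lambda x,y,z:onz(d,228+x/5,33+y/5,z)
c=np.mean([g(*p,38) for p in [(178,422),(578,427),(375,213),(380,632)]],0);print('collar',c, np.linalg.norm(g(178,422,38)-g(578,427,38)),np.linalg.norm(g(375,213,38)-g(380,632,38)))
print('tip',g(372,430,74))
for pr in [((182,388),(182,464)),((447,234),(512,273)),((440,624),(502,585))]:
    a,b=[g(*p,38) for p in pr]; m=(a+b)/2-c; print(np.degrees(np.arctan2(m[1],m[0])),np.linalg.norm(m),np.linalg.norm(a-b))
s=[g(*p,14) for p in [(123,102),(687,165),(617,727),(92,675)]];print('screws c',np.mean(s,0),np.degrees(np.arctan2(*(s[1]-s[0])[1::-1])))
w=g(91,397,12)-np.mean(s,0);print(np.degrees(np.arctan2(w[1],w[0])))
# held hub hex: project expected
need(521,23,120,-5)
```

```text
collar [521.16897867  25.39648779  38.        ] 60.26476049099911 60.561448993634166
tip [521.0740196   25.29417099  74.        ]
175.1712791220748 29.498477257091302 10.985323365700665
53.343673202092255 28.784580333013533 11.021314613933189
-66.60151859641728 29.931242950918556 11.228839811030326
screws c [521.01350982  24.93400063  14.        ] -10.610602249290851
169.39518359435482
t 6.67 grasp [521.6 -55.6 224.6] yyaw -4.84 tilt [ 0.0096 -0.0057] F [ 0.2  0.7 -2.8] op 0.414
shift [104.2  -6.6 -77.9] turn [ 0.0028  0.0049 -0.01  ] j6 -0.14
```

Run:
```python
from h import *
d=load('w3'); 
R=toolR();p=env.state()['eef_pos']
for n in (-2,0,2):
  print([np.round(proj(d,p+R@np.array([171+o,0,n]))) for o in (-7,23)])
crop('w3',240,220,400,380,5,'c7')
```

```text
[array([314., 342.]), array([315., 308.])]
[array([314., 347.]), array([315., 312.])]
[array([314., 351.]), array([315., 316.])]
```

View pics/c7.png

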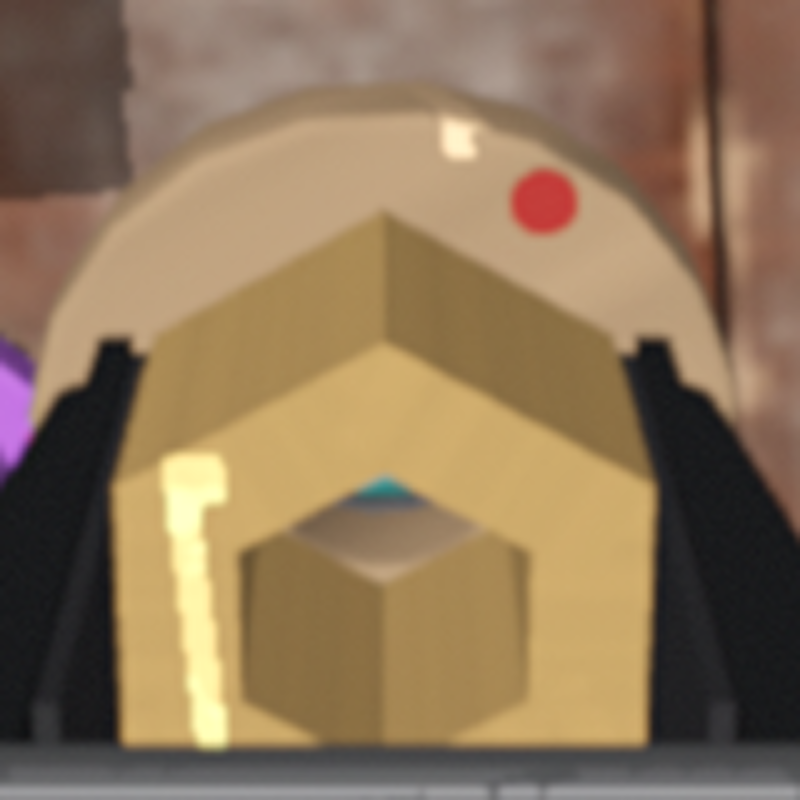

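Run:
```python
from h import *
need(520.7,24.9,135,-6)
```

```text
t 6.67 grasp [521.6 -55.6 224.6] yyaw -4.84 tilt [ 0.0096 -0.0057] F [ 0.2  0.7 -2.8] op 0.414
shift [ 89.2  -6.9 -79.7] turn [ 0.0203  0.0048 -0.0101] j6 -0.14
```

>>> jog_arm(deltas=[0,-4,-40,0.01,0.008,-0.014,0,0,-3,-38,0.01,0,0,0,30,0,0,0,0,0,0,30,0,0,0,0,0,0])

```text
t: 7.18
eef_pos: [518.6, 23.0, 338.3]
tcp_rot: [2.71, 1.568, 1.031]
ft_force: [0.6, -0.2, -2.4]
opening: 0.417
```

Run:
```python
from h import *
need(520.7,24.9,125,-6)
```

```text
t 7.17 grasp [518.8  23.5 167.3] yyaw -6.21 tilt [0.0016 0.0026] F [ 0.6 -0.2 -2.4] op 0.417
shift [42.3  1.9 -2. ] turn [-0.0037 -0.0028 -0.0013] j6 0.02
```

>>> jog_arm(deltas=[20,2,-2,-0.004,-0.003,-0.001,0,15,0,0,0,0,0,0])

```text
t: 7.42
eef_pos: [520.1, 23.3, 302.4]
tcp_rot: [-0.887, 1.57, -2.564]
ft_force: [-0.5, -0.3, -2.9]
opening: 0.42
```

Run:
```python
from h import *
need(520.7,24.9,125,-6)
snap('side','s1');snap('top','t1');
crop('s1',240,170,360,290,5,'c8'); crop('t1',266,190,346,290,6,'c9')
snap('wrist','w4')
```

```text
t 7.42 grasp [520.   23.2 131.4] yyaw -6.07 tilt [-0.0008 -0.0005] F [-0.5 -0.3 -2.9] op 0.42
shift [ 6.4  0.4 -1.7] turn [-0.0012  0.0006  0.0007] j6 0.02
```

View pics/c8.png

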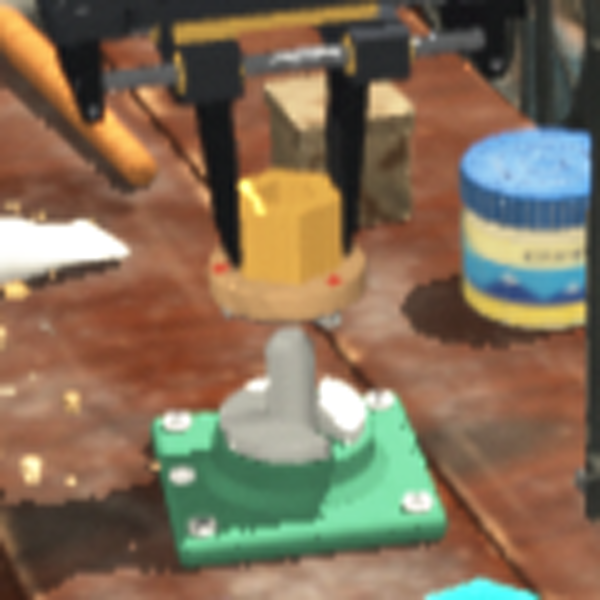

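View pics/w4.png

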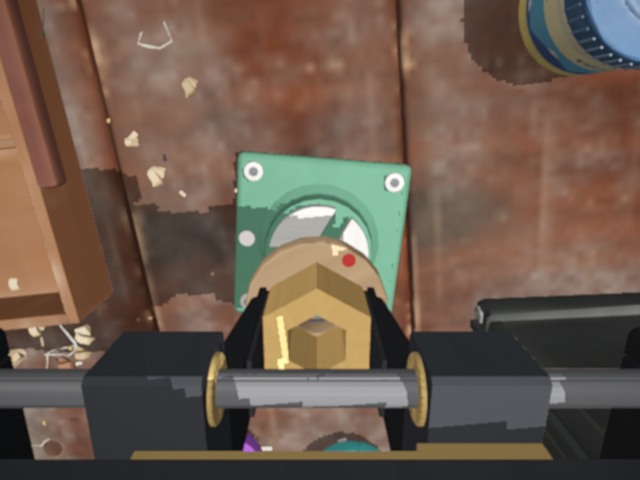

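>>> jog_arm(deltas=[8,0.5,-2,0,0,0,0,8,0,0,0,0,0,0])

```text
t: 7.82
eef_pos: [521.1, 25.2, 287.6]
tcp_rot: [1.363, 1.569, -0.314]
ft_force: [-0.7, 0.3, -2.7]
opening: 0.419
```

Run:
```python
from h import *
need(520.7,24.9,105,-6)
snap('wrist','w5'); crop('w5',240,220,400,380,5,'c10')
```

```text
t 7.83 grasp [521.4  25.1 116.6] yyaw -6.1 tilt [ 0.0017 -0.0005] F [-0.7  0.3 -2.7] op 0.419
shift [11.6 -0.4  0.3] turn [-0.0017  0.0004 -0.0017] j6 0.03
```

View pics/c10.png

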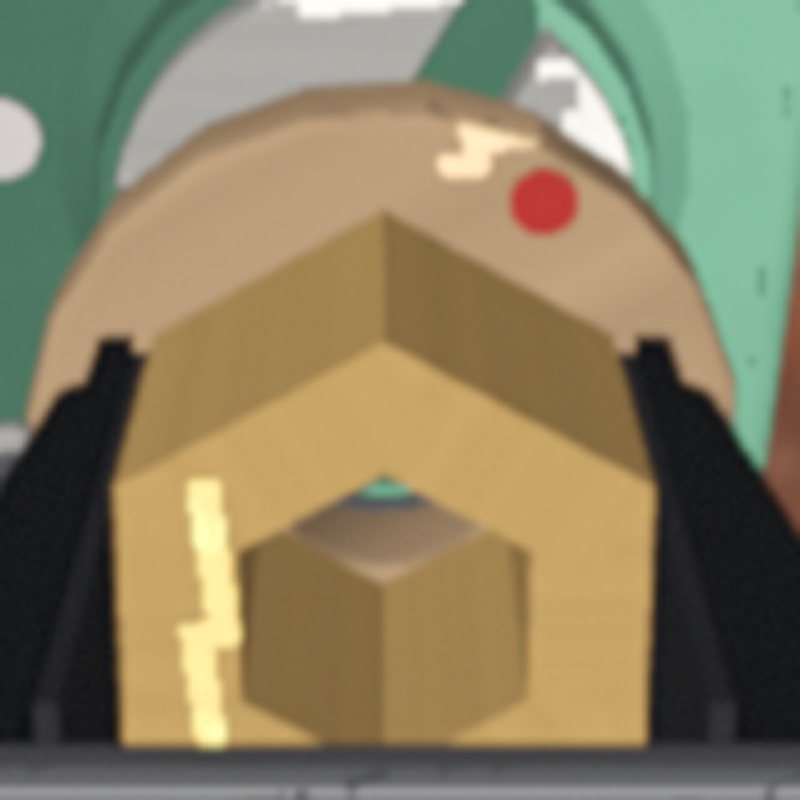

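>>> jog_arm(deltas=[5,-0.3,0,0,0,-0.001,0,5,0,0,0,0,0,0])

```text
t: 8.12
eef_pos: [520.7, 25.2, 276.3]
tcp_rot: [-0.244, 1.57, -1.921]
ft_force: [-0.3, 0.7, -3.0]
opening: 0.424
```

>>> jog_arm(deltas=[5,0,0,0,0,0,0,4,0,0,0,0,0,0])

```text
t: 8.38
eef_pos: [520.8, 25.2, 266.7]
tcp_rot: [-0.437, 1.57, -2.114]
ft_force: [-0.8, -0.7, -2.2]
opening: 0.421
```

Run:
```python
from h import *
need(520.7,24.9,90,-6)
```

```text
t 8.38 grasp [520.7  25.2  95.7] yyaw -6.08 tilt [-0.0002 -0.0004] F [-0.8 -0.7 -2.2] op 0.421
shift [ 5.7 -0.   0.3] turn [-0.0015  0.0004  0.0002] j6 0.03
```

>>> jog_arm(deltas=[5,0,0,0,0,0,0,5,0,0,0,0,0,0])

```text
t: 8.62
eef_pos: [520.8, 25.2, 256.0]
tcp_rot: [-0.193, 1.57, -1.87]
ft_force: [-0.0, -0.5, -2.3]
opening: 0.42
```

>>> jog_arm(deltas=[2,0,0,0,0,0,0,2,0,0,0,0,0,0])

```text
t: 8.88
eef_pos: [520.8, 25.2, 251.5]
tcp_rot: [-0.645, 1.57, -2.322]
ft_force: [-0.1, -0.7, -1.2]
opening: 0.417
```

Run:
```python
from h import *
need(520.7,24.9,76,-6)
```

```text
t 8.88 grasp [520.8  25.1  80.5] yyaw -6.08 tilt [-0.0004 -0.0004] F [-0.1 -0.7 -1.2] op 0.417
shift [ 4.5 -0.1  0.3] turn [-0.0015  0.0004  0.0003] j6 0.03
```

>>> jog_arm(deltas=[1,0,0,0,0,0,0,1,0,0,0,0,0,0])

```text
t: 9.12
eef_pos: [520.8, 25.2, 249.4]
tcp_rot: [-0.468, 1.57, -2.145]
ft_force: [1.1, 0.5, -2.9]
opening: 0.421
```

>>> jog_arm(deltas=[1,0,0,0,0,0,0,1,0,0,0,0,0,0])

```text
t: 9.38
eef_pos: [520.9, 25.2, 247.5]
tcp_rot: [0.325, 1.57, -1.351]
ft_force: [0.5, -0.3, -2.8]
opening: 0.415
```

>>> jog_arm(deltas=[0.7,0,0,0,0,0,0])

```text
t: 9.5
eef_pos: [520.8, 25.2, 247.0]
tcp_rot: [0.413, 1.57, -1.264]
ft_force: [-4.0, -0.5, 9.3]
opening: 0.418
```

>>> jog_arm(deltas=[0.7,0,0,0,0,0,0])

```text
t: 9.62
eef_pos: [520.8, 25.2, 247.0]
tcp_rot: [0.925, 1.57, -0.752]
ft_force: [-4.8, -0.2, 12.3]
opening: 0.421
```

Run:
```python
from h import *
need(520.7,24.9,76,-6)
snap('side','s2');snap('wrist','w6'); crop('s2',240,190,340,290,6,'c11')
```

```text
t 9.62 grasp [520.9  25.1  76. ] yyaw -6.08 tilt [ 0.0005 -0.0005] F [-4.8 -0.2 12.3] op 0.421
shift [-0.  -0.   0.3] turn [-0.0015  0.0004 -0.0006] j6 0.03
```

View pics/c11.png

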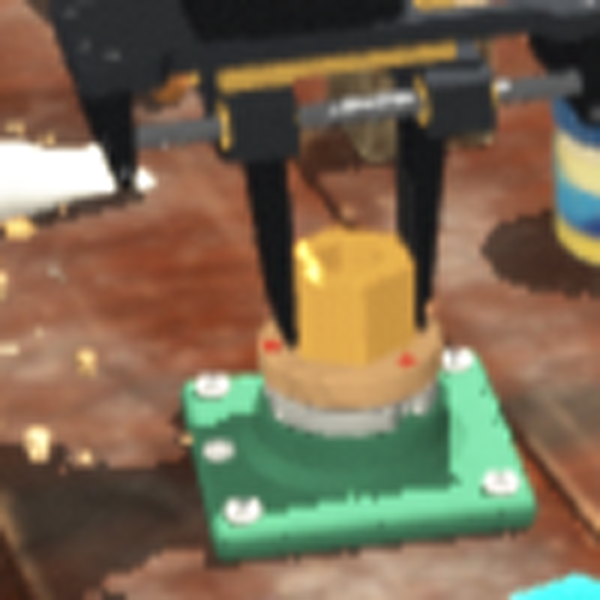

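View pics/w6.png

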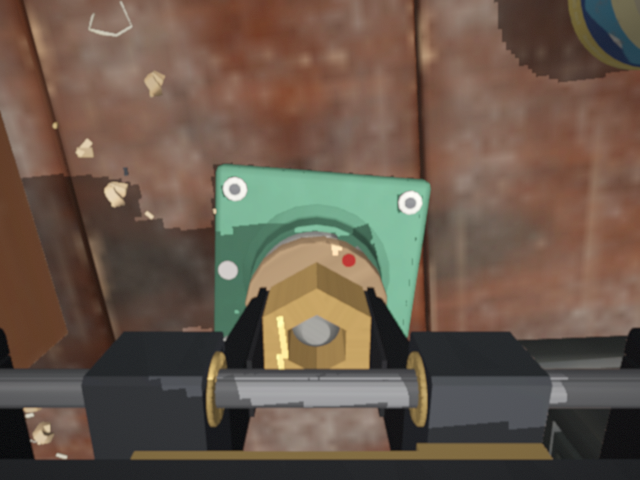

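Contact came at a wheel height of 32 mm, which is fully home, with about 15 N. I'll ease off, open and retreat.

>>> jog_arm(deltas=[-0.3,0,0,0,0,0,0,0,0,0,0,0,0,0.65,0,0,0,0,0,0,0.65,0,0,0,0,0,0,0.65,0,0,0,0,0,0,0.65])

```text
t: 10.35
eef_pos: [521.0, 25.2, 247.7]
tcp_rot: [1.383, 1.569, -0.294]
ft_force: [-0.1, -0.6, -0.5]
opening: 0.648
```

>>> jog_arm(deltas=[-10,0,0,0,0,0,0.65,-20,0,0,0,0,0,0.65,-30,0,0,0,0,0,0.65,-40,0,0,0,0,0,0.65,-40,0,0,0,0,0,0.65,0,0,40,0,0,0,0.65,0,0,40,0,0,0,0.65,0,0,0,0,0,0,0.65])

```text
t: 11.35
eef_pos: [511.3, -55.7, 397.6]
tcp_rot: [1.383, 1.565, -0.292]
ft_force: [-0.4, 0.7, -0.2]
opening: 0.651
```

Run:
```python
from h import *
need(520.7,24.9,76,-6)
snap('side','s3');snap('wrist','w7'); crop('s3',240,190,340,290,6,'c12')
d=load('s3')
for z in (49+34,51+38): print(z,(proj(d,(521,23.5,z))-[240,190])*6)
```

```text
t 11.35 grasp [512.3 -56.  226.6] yyaw -5.99 tilt [ 0.0059 -0.0018] F [-0.4  0.7 -0.2] op 0.651
shift [150.5   0.  -81.3] turn [ 0.0002  0.0011 -0.006 ] j6 -0.13
83 [348.53157553 254.30041072]
89 [347.91727393 238.45615292]
```

View pics/c12.png

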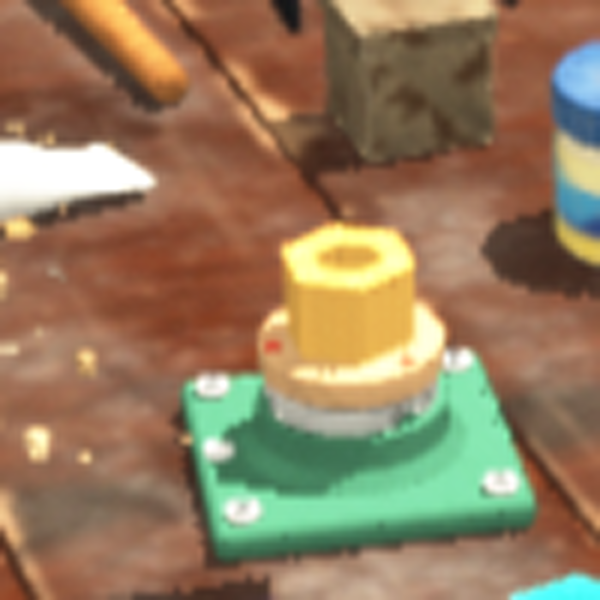

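View pics/w7.png

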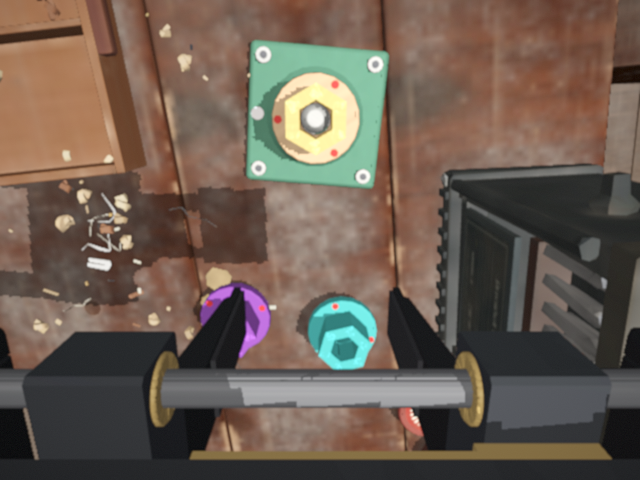

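The released wheel's hexagon top sits at crop (347,256). The prediction was 254 for fully home and 238 for riding on the collar. The post shows centred in the bore at wrist (316,118), and the plate lies on the collar with no gap.

```bash
python3 -c "
from cell import env
s=env.state();print(s['ft_force'],s['qvel'].round(3));print(env.job_done())"
```

```text
[-0.70343029  0.05082361 -0.30309764] [ 0.021  0.008  0.003  0.    -0.005  0.005]
the job is handed in; nothing more can be done
None
```

The felt wheel is fully home on the spindle and released, and I handed the job in at about 11.4 s. No verdict is reported.

- **What I did:** I gripped the tan and brass wheel by its boss and measured the keyways from the wrist camera at about 54°. The wheel was held at about 55°, so I turned it roughly 1.4° to match and threaded it over the post. The tabs went straight into the keyways, so no searching turn on the collar was needed.
- **Seating:** It descended freely past collar height and met contact at a wheel height of about 32 mm, with about 15 N of push against the 40 N limit.
- **Last checks:** In the side view the hexagon top matches the fully-home prediction to about 2 px in a 6x crop; riding on the collar would be 16 px higher. The wrist view shows the post centred in the bore. The gripper is open and clear with no wrist force beyond noise. I saw no sign that any bystander had moved in the views I took, but I did not measure them.
- **Disagreement:** The top and wrist cameras differed by about 2–3 mm in y. I used wrist-camera measurements for both the wheel and the stand so the bias would cancel, and the fit was free.

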